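Zero the length gauge and hold its rod at the mark

TASK

Zero the length gauge on the carving desk: with its rod still fully home, twist the sprung knob clockwise to its stop and let go, so that it springs back home. Then grip the upright post on the end of the rod, pull the rod out against its spring until its pointer is in line with the fin on the index clip, and finish while still holding it there. Do not shift the clip, and leave the other things on the desk where they are.

Things in the scene. Friction and masses are not known exactly. Their poses are not given: they have to be found in the camera images.
- gauge: length gauge fixed to the desk: aluminium plate 360 x 100 x 10 mm, origin at the centre of its underside; x = the way the rod pulls out, y towards the rail, z up. Grey housing at x -175 to -65, 70 wide, top 70 high; a tube r 11 sticks out of it to x -40. The rail is a 6 wide bar along x at y +47, x 15 to 175, 38 high. Past the housing only the rod's post stands higher than 53 mm.
- knob (a joint): sprung zero knob on top of the housing, turning about the vertical. 0 = home; grows clockwise seen from above to its stop at 1.2 rad. A spring turns it back home in about 1 s when let go (0.02 N m at home, 0.08 N m at the stop).
- knob_grip (a point): where to grip the knob: on its axis, 94 mm above the desk. The knob is a black disc 48 mm across (top at height 78) with an upright bar on it, 46 long, 12 thick, 78 to 106 mm above the desk. At home the bar lies along the gauge's x axis; it turns with the knob. Axis 130 mm behind the post of the rod at home.
- rod (a joint): the telescoping rod: how far it is pulled out, m. 0 = fully home, 0.15 = end of travel. The inner spring pulls it back with 2.4 N + 40 N/m x value, plus about 0.4 N friction; released, it runs home.
- rod_grip (a point): the part to hold: a black upright square post, 18 x 18 mm, sides along the gauge's x and y, 35 to 105 mm above the desk, on the outer end of the rod; this point is on its middle line, 88 mm above the desk. Fingertips kept above 60 mm clear rail, clip and pointer. At home a gap of 66 mm parts post and housing.
- pointer_tip (a point): tip of the thin steel pointer (3 mm thick) that sticks out 27 mm from the post towards the rail, 45 mm above the desk, 36 mm beside the post's centre; moves with the rod.
- clip_mark (a point): the length mark: where the pointer tip must come along the rod, beside the middle of the index clip (at the tip's height and distance from the rod). The clip is a dark steel block, 10 mm along the rail, 14 wide, 30 to 48 mm above the desk, with a 2 mm thin steel fin across the middle of its top, to height 53.
- clip (a joint): place of the index clip along its rail, m: the rod's joint value at which the pointer is in line with the fin. Set at the start between 0.05 and 0.13; it slides if pushed with more than about 6 N.
- woodblock: carved wooden printing block lying flat, 130 x 90 x 18 (mm); origin centre of underside. Bystander.
- gouge: palm gouge lying down: 60 long wooden handle 29 thick, 55 steel blade (mm); origin on the table under the joint of handle and blade. Bystander.
- eraser: white eraser 45 x 22 x 14 (mm); origin centre of underside. Bystander.
- brush: flat brush lying down, wooden handle and wide head, 170 long (mm); origin on its underside. Bystander.
- mug: white ceramic mug, 80 across, 90 high, standing (mm); origin centre of underside. Bystander.
- glue: standing white glue bottle, 52 across, 140 high (mm); origin centre of underside. Bystander.
- jar: standing glass jar, 66 across, 75 high (mm); origin centre of underside. Bystander.
- cleaner: standing white bottle, 60 across, 130 high (mm); origin centre of underside. Bystander.

How it is judged:
By the outcome, as a careful person would: the job done as asked, in the order asked, and still so for the second after the job is handed in, while the arm keeps its last pose, push and grip.
It also fails if it takes over 51 s, if anything falls off the work surface, if the arm or the gripper's body presses on something with over 40 N, if the wrist force passes 120 N, or if a joint passes its speed limit or range.

ROBOT

A 6-joint arm with a two-finger parallel gripper is mounted at the origin on the work surface. World frame = base frame: x ahead of the robot, y to its left, z up, the work surface at z = 0. Lengths are in m, angles in rad, forces in N, time in s.
With the tool pointing down it reaches from about 0.35 to 0.775 m from the base axis. Payload 5.5 kg.
Tool frame: the origin (TCP) lies where the fingers leave the gripper's body, on its centre line; the fingertips stand env.tip_reach ahead of it and the grasp point (between the pads) lies 54 mm ahead of it (env.tip_reach is the distance from the TCP to the fingertips, in m); z points along the fingers, y is the line along which they close (so a half turn about z gives the same grasp; the last joint's range is limited). The gripper opens to 85 mm and grips with 20 to 120 N. Pads are 22 mm wide; open, the fingers measure 114 mm over their backs; the gripper's body (76 mm by 85 mm) begins 54 mm behind the grasp point. The pads swing forward as they close: fully open they stand 13 mm farther back than shut.
Start: joints at [1.071, 0.313, 0.046, 1.304, 0, 1.431], TCP at [0.202, 0.538, 0.304] pointing down, gripper open.
Joint ranges: [-2.76, 2.76], [-0.86, 1.69], [-1.03, 1.26], [-2.2, 2.34], [-1.47, 1.5], [-3.14, 3.14]. Speed limits (rad/s): [2.57, 2.57, 3.14, 3.14, 3.14, 3.14].

INTERFACE

Orientations are given as a unit quaternion [w, x, y, z].
In Python, from workcell import status, optics, hand_in, env gives the robot as it stands.
- The arm moves only by the shell command python3 -m handwheel 'ROWS' [FORCE]. ROWS is a JSON object whose one key "deltas" holds a list of rows, each a list of 5 numbers: the opening, from -1 (shut) to 1 (fully open), then the shift along the tool's x, y, z in units of 40 mm (1.0 is 40 mm), then the turn about the tool's z in units of 10 degrees (1.0 is 10 degrees). In form: {"deltas": [[jaw, x, y, z, roll], ...]}. A call has 1 to 20 rows; each row shifts and turns the commanded pose from where the row before left it, along the tool's axes as they then stand; what a row does not reach is not made up. A row lasts 1/8 s, in which the tool goes at most 62.5 mm and 10.7 degrees, less where a joint would pass 70% of its speed; a pose out of reach is approached as far as the arm can. A call is refused whole if a number of a shift passes 1 or a number of a turn 1, either way. A call with a gripper value outside its range is refused whole. The fingers move at their own pace and stop on an object; FORCE is the grip in N (left out, the last holds). Time passes only in rows, so rows that do not move let the fingers close. It gives the time, the measured TCP pose, the force, the opening and the grip force at its end, in the units of the state.
- status.get_state(): the state, without advancing time (a new reading comes with each control period).
- optics.read_camera(name): name is "scene" or "top" or "wrist"; returns a dict with "frame" (400x640x3 uint8, red, green, blue), "depth" (400x640 float32, m along the optical axis (not along the pixel's ray), 0 where there is no reading), "vfov" (degrees; the focal length in pixels is half the picture's height over the tangent of half this angle, whatever the lens; pixels are square), "cx", "cy" (the principal point, pixels), "origin" and "attitude" of the camera in the world. Camera axes: x right, y down, z forward; pixel columns grow to the right and rows downward; lengths in m; the calibration is good to about 2 mm. A picture is of the moment at which its call begins.
- hand_in(): hands the job in; it is judged then, once.
The state is a dict: "clock": time; "joint_pos": joint angles; "qvel": joint speeds; "tau": joint torques, N m; "tcp_pos": TCP position; "orientation": TCP orientation; "wrist_force": force on the tool from outside, world axes, zero at the start; "ft_torque": the same for the moment, N m; "finger_gap": finger opening in m; "grip_force": force on a finger pad.
Only numpy, scipy, OpenCV 4.12 (cv2) and the standard library are available. Lean on these libraries where they do the work, as an engineer would, in place of code of your own. Each camera call takes 0.05 s, during which the arm holds its last target. There are 200 camera calls.

## Working session

There is one attempt and no reset: what is moved stays moved. The work goes in short steps, Python scripts to look and compute and a shell command to move; the robot and the scene stay as the last step left them, time stands still between calls to the robot, and variables do not carry over. Pictures are saved under pics/ and viewed, at most 10 in all, crops included, and the job is handed in when it is done.

```bash
mkdir -p pics
cat > h.py <<'E'
import numpy as np,cv2
from workcell import status,optics,env
from scipy.spatial.transform import Rotation as R
def q(o): return R.from_quat([o[1],o[2],o[3],o[0]]).as_matrix()
def att(a):
    a=np.array(a); return a if a.shape==(3,3) else q(a)
def cam(n,save=None):
    c=optics.read_camera(n)
    if save: cv2.imwrite('pics/'+save,c['frame'][:,:,::-1])
    np.save('pics/'+(save or n)+'.npy',c,allow_pickle=True); return c
def load(s): return np.load('pics/'+s+'.npy',allow_pickle=True).item()
def ray(c,u,v):
    f=c['frame'].shape[0]/2/np.tan(np.radians(c['vfov'])/2)
    d=np.array([(u-c['cx'])/f,(v-c['cy'])/f,1.]); return np.array(c['origin']),att(c['attitude'])@d
def onz(c,u,v,z):
    o,d=ray(c,u,v); return o+d*(z-o[2])/d[2]
def pd(c,u,v):
    o,d=ray(c,u,v); return o+d*c['depth'][int(round(v)),int(round(u))]
def tri(c1,p1,c2,p2):
    o1,d1=ray(c1,*p1);o2,d2=ray(c2,*p2)
    s=np.linalg.lstsq(np.c_[d1,-d2],o2-o1,rcond=None)[0]
    a,b=o1+s[0]*d1,o2+s[1]*d2; return (a+b)/2,np.linalg.norm(a-b)
E
python3 - <<'E'
from h import *
s=status.get_state(); print(s,env.tip_reach)
for n in('top','scene','wrist'):
    c=cam(n,n+'0.png'); print(n,c['vfov'],c['cx'],c['cy'],c['origin'],c['attitude'])
E
```

```text
{'clock': 0.0, 'joint_pos': array([1.07140181e+00, 3.14021446e-01, 4.49684537e-02, 1.30361973e+00,
       5.53577720e-06, 1.43122931e+00]), 'qvel': array([-9.91785262e-04,  2.48550773e-04, -6.41772107e-04,  1.87743703e-05,
        9.20671159e-04,  2.27052338e-03]), 'tau': array([-4.56525288e-05, -4.80625033e+01,  2.98536319e+01,  1.92358322e-02,
       -4.84113536e-05,  3.52435393e-06]), 'tcp_pos': array([0.20226642, 0.5378338 , 0.30299249]), 'orientation': array([-2.97290575e-04,  1.78944638e-01,  9.83858697e-01, -8.89853008e-04]), 'wrist_force': array([-0.01503761, -1.12444431,  0.99177622]), 'ft_torque': array([0.00095128, 0.03628463, 0.00170543]), 'grip_force': 0.0, 'finger_gap': 0.08544193812516239} 0.0726
top 44.70006862535419 321.3111777991848 199.52656618693223 [0.35866743 0.05291038 1.49643726] [-0.0636112   0.70530634 -0.70364844  0.05809864]
scene 51.60107754630728 312.9191169070749 198.65832565179795 [ 1.13582022 -0.5536271   0.71944491] [-0.40570653  0.85267216  0.2927602  -0.1504788 ]
wrist 66.70000790504106 321.0690662816931 199.4642363921078 [0.1357293  0.5648028  0.37420659] [0.11629005 0.81393835 0.56363296 0.0793655 ]
```

View pics/top0.png

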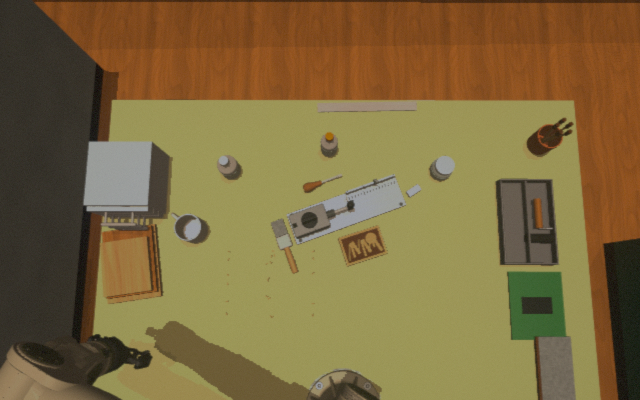

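View pics/scene0.png

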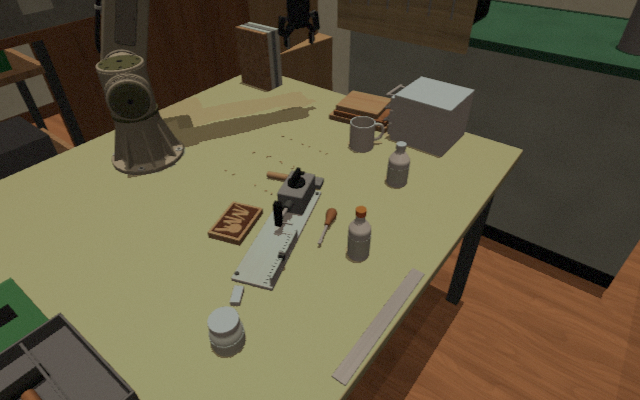

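Top view: the gauge runs from about (290,228) to (403,190), with the knob at (310,219), the post near (350,205) and the clip near (376,182). The scene view agrees: knob bar (297,178), post (278,213), clip (283,255).

Run:
```python
from h import *
t=load('top0.png');s=load('scene0.png')
print('knob',onz(t,310,219,.1),pd(t,310,219),'post',onz(t,350,205,.105),pd(t,350,205),'clip',onz(t,376,182,.05),pd(t,376,182))
print('scene knob',pd(s,297,178),'post',pd(s,278,208),'clip',pd(s,283,255))
w=load('wrist0.png');print('wrist cam axes',att(w['attitude']).T.round(2).tolist())
st=status.get_state();T=q(st['orientation']);print(T.round(3))
print('cam in tool',(T.T@(np.array(w['origin'])-st['tcp_pos'])).round(4),(T.T@att(w['attitude'])).round(3))
# plate outline
g=t['frame'].astype(int);hsv=cv2.cvtColor(t['frame'],cv2.COLOR_RGB2HSV)
a=cv2.resize(t['frame'][165:255,260:430],None,fx=4.5,fy=4.5,interpolation=cv2.INTER_CUBIC);b=cv2.resize(s['frame'][160:300,220:340],None,fx=4,fy=4,interpolation=cv2.INTER_CUBIC)
cv2.imwrite('pics/tc.png',a[:,:,::-1]);cv2.imwrite('pics/sc.png',b[:,:,::-1])
```

```text
knob [0.54446355 0.09677306 0.1       ] [0.5443056  0.09673577 0.1011872 ] post [ 0.58490642 -0.01898429  0.105     ] [ 0.5852417  -0.01909083  0.10293793] clip [ 0.66470024 -0.10119798  0.05      ] [ 0.66456587 -0.10113032  0.05063507]
scene knob [0.55116778 0.09738423 0.08883517] post [ 0.59893612 -0.0281529   0.09522742] clip [ 0.6768232  -0.10256664  0.04824207]
wrist cam axes [[0.35, 0.94, -0.0], [0.9, -0.34, 0.28], [0.26, -0.1, -0.96]]
[[-0.936  0.352 -0.001]
 [ 0.352  0.936 -0.001]
 [ 0.    -0.001 -1.   ]]
cam in tool [ 0.0718  0.0016 -0.071 ] [[ 0.    -0.96  -0.279]
 [ 1.     0.    -0.   ]
 [ 0.001 -0.279  0.96 ]]
```

View pics/tc.png

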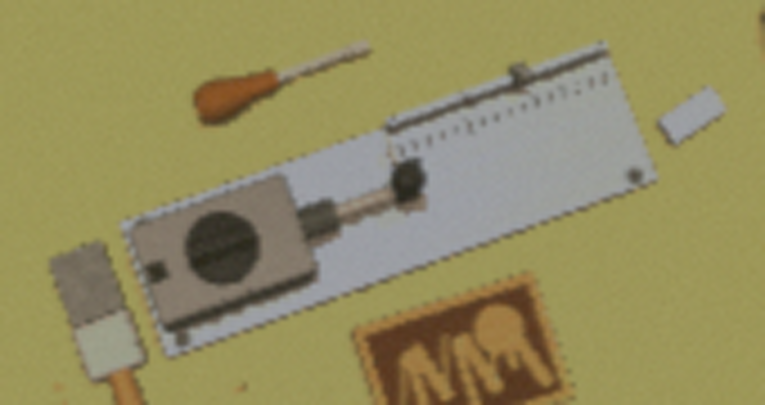

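Crop: knob bar centre at (222,247), post at (405,180), fin at (520,72). Gauge x points to about (0.33,-0.94) in the world. I'll bring the wrist camera over the gauge, with tool y along gauge y.

```bash
python3 -m handwheel '{"deltas": [[1,-0.95,-0.645,0,0],[1,-0.95,-0.645,0,0],[1,-0.95,-0.645,0,0],[1,-0.95,-0.645,0,0],[1,-0.95,-0.645,0,0],[1,-0.95,-0.645,0,0],[1,-0.95,-0.645,0,0],[1,-0.95,-0.645,0,0],[1,-0.95,-0.645,0,0],[1,-0.95,-0.645,0,0],[1,-0.95,-0.645,0,0],[1,-0.95,-0.645,0,0],[1,-0.95,-0.645,0,0],[1,-0.95,-0.645,0,0],[1,0,0,0,-1],[1,0,0,0,-1],[1,0,0,0,-1],[1,0,0,0,-1],[1,0,0,0,-1],[1,0,0,0,0]]}'; python3 -c "
from h import *
cam('wrist','w1.png');s=status.get_state();print(s['clock'],s['tcp_pos'],s['joint_pos'],q(s['orientation']).round(3))"
```

```text
clock: 2.65
tcp_pos: [0.5731, 0.0128, 0.3035]
orientation: [-0.0, -0.253, 0.968, 0.0]
wrist_force: [0.0, -0.2, 0.3]
finger_gap: 0.0853
grip_force: 0.0
2.7 [0.57311517 0.01282417 0.30361206] [-1.17675553e-01  3.10255408e-01  4.12524718e-02  1.30234425e+00
  9.48169079e-05 -6.27200436e-01] [[-0.873 -0.488 -0.001]
 [-0.488  0.873  0.   ]
 [ 0.     0.    -1.   ]]
```

View pics/w1.png

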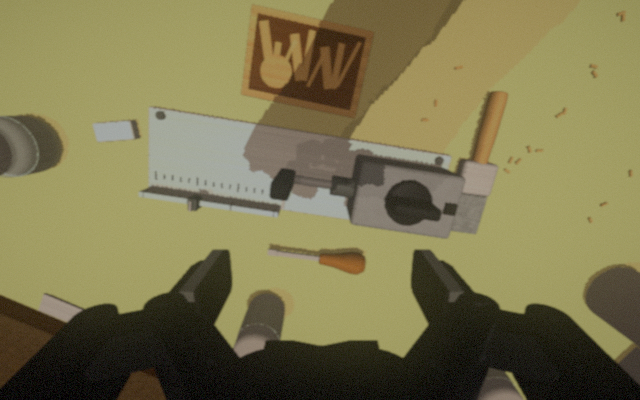

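The roll sign came out opposite to what I assumed (+ is clockwise from above). The picture shows the knob bar at (410,203), post top at (284,180), clip at (193,203), and the plate's lower-right corners behind the housing. Eight more rows of −10° put tool y across the gauge and give a second view.

```bash
python3 -m handwheel '{"deltas": [[1,0,0,0,-1],[1,0,0,0,-1],[1,0,0,0,-1],[1,0,0,0,-1],[1,0,0,0,-1],[1,0,0,0,-1],[1,0,0,0,-1],[1,0,0,0,-1],[1,0,0,0,0]]}'; python3 -c "
from h import *
cam('wrist','w2.png');s=status.get_state();print(s['clock'],s['tcp_pos'],s['joint_pos'],q(s['orientation']).round(3))
c=load('w1.png');d=load('w2.png')
print('w1 depth knob',pd(c,410,203),'post',pd(c,284,178))
"
```

```text
clock: 3.82
tcp_pos: [0.5732, 0.0128, 0.3038]
orientation: [0.0, 0.815, -0.58, -0.0]
wrist_force: [-0.5, -0.5, 0.4]
finger_gap: 0.0854
grip_force: 0.0
3.875 [0.5732019  0.01280776 0.30380104] [-1.17661949e-01  3.10083673e-01  4.14759355e-02  1.30232603e+00
  3.40122016e-05 -2.02168586e+00] [[ 0.327 -0.945 -0.   ]
 [-0.945 -0.327  0.   ]
 [-0.     0.    -1.   ]]
w1 depth knob [0.54251884 0.09452268 0.0986605 ] post [ 0.58181923 -0.02089898  0.08923587]
```

View pics/w2.png

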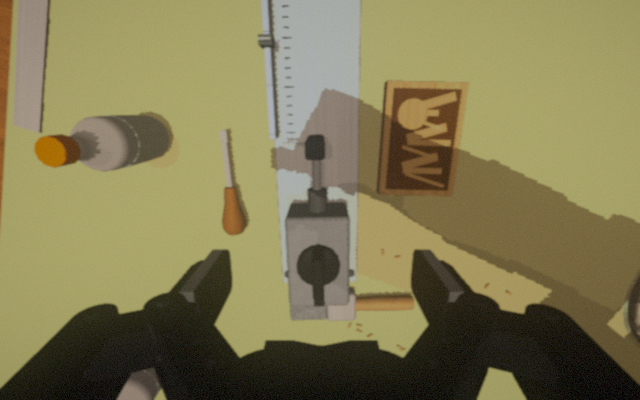

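w2 looks straight along the gauge: post top at about (315,148), knob at (318,265), clip with fin at (265,40), rail at x≈268. Next I'll measure with masks, depth and two views.

```bash
cat >> h.py <<'E'
def cloud(c):
    v,u=np.mgrid[:400,:640]; f=200/np.tan(np.radians(c['vfov'])/2)
    d=np.stack([(u-c['cx'])/f,(v-c['cy'])/f,np.ones_like(u,float)],-1)*c['depth'][...,None]
    return d@att(c['attitude']).T+np.array(c['origin'])
def comp(m,near):
    n,l,st,ce=cv2.connectedComponentsWithStats(m.astype(np.uint8))
    i=1+np.argmin(np.linalg.norm(ce[1:]-near,axis=1)-1e-3*st[1:,4]); return l==i,ce[i],st[i]
E
python3 - <<'E'
from h import *
cs={}
for n,kn,po,cl in(('w1.png',(410,203),(284,180),(193,203)),('w2.png',(318,275),(315,148),(265,40)),('top0.png',(310,219),(350,205),(376,182))):
    c=load(n);P=cloud(c);g=c['frame'].max(2);Z=P[...,2];cs[n]={}
    for name,near,zlo,zhi,r in(('bar',kn,.09,.112,40),('post',po,.096,.112,30),('clip',cl,.042,.056,12)):
        v,u=np.mgrid[:400,:640]
        m=(abs(u-near[0])<r)&(abs(v-near[1])<r)&(Z>zlo)&(Z<zhi)&(c['depth']>0)
        if not m.any(): print(n,name,'none');continue
        mm,ce,st=comp(m,near);p=P[mm]
        print(n,name,st,ce.round(1),'mean',p.mean(0).round(4),'zmed',np.median(p[:,2]).round(4))
        cs[n][name]=(c,ce)
for name in('bar','post','clip'):
    for a,b in(('w1.png','w2.png'),('w2.png','top0.png')):
        if name in cs[a] and name in cs[b]:
            x,e=tri(*cs[a][name],*cs[b][name]);print('tri',a,b,name,x.round(4),e.round(4))
c=load('w2.png');f=c['frame'];print(f[40,255:300:3].tolist());print(f[40,340:370:3].tolist())
E
```

```text
w1.png bar [390 199  52  22 785] [415.2 209.7] mean [0.545  0.1001 0.1041] zmed 0.1062
w1.png post [270 179  21  22 394] [280.  189.5] mean [ 0.5892 -0.0191  0.105 ] zmed 0.1056
w1.png clip [188 197  12  15 147] [193.  203.9] mean [ 0.6679 -0.0963  0.0493] zmed 0.0493
w2.png bar [312 253  13  48 552] [317.9 276.6] mean [0.5471 0.0985 0.1052] zmed 0.1065
w2.png post [305 139  21  21 412] [314.7 149.1] mean [ 0.5908 -0.0201  0.1054] zmed 0.1057
w2.png clip [258  34  16  13 193] [265.6  40. ] mean [ 0.6685 -0.0972  0.0496] zmed 0.0493
top0.png bar [301 214  16  10  74] [308.8 218.6] mean [0.5453 0.1002 0.1031] zmed 0.104
top0.png post [348 200   7   7  38] [350.9 203.2] mean [ 0.5906 -0.0217  0.103 ] zmed 0.1031
top0.png clip [373 179   5   5  16] [375.2 180.9] mean [ 0.6688 -0.0993  0.0471] zmed 0.0472
tri w1.png w2.png bar [0.5458 0.1028 0.0976] 0.0004
tri w2.png top0.png bar [0.546  0.1005 0.101 ] 0.0009
tri w1.png w2.png post [ 0.5907 -0.0192  0.0996] 0.0004
tri w2.png top0.png post [ 0.5903 -0.0209  0.1077] 0.0015
tri w1.png w2.png clip [ 0.6695 -0.0974  0.0458] 0.0007
tri w2.png top0.png clip [ 0.679 -0.104  0.001] 0.0007
[[171, 165, 108], [134, 128, 97], [109, 105, 93], [98, 99, 85], [98, 98, 86], [90, 88, 79], [76, 77, 67], [154, 158, 148], [157, 159, 154], [167, 172, 169], [165, 170, 170], [167, 172, 169], [167, 172, 168], [171, 174, 172], [167, 173, 169]]
[[169, 173, 170], [168, 175, 168], [168, 173, 168], [168, 171, 166], [167, 173, 162], [167, 173, 168], [164, 169, 162], [169, 161, 114], [167, 163, 105], [168, 165, 108]]
```

Knob axis (0.5457, 0.1003) and post (0.5905, -0.0203) are 0.129 m apart (130 expected). The top heights are 0.106 and 0.105, and the clip is 47 mm beside the rod axis, so all of these check. The gauge x angle is −69.8°. The clip sits at about 0.098. Next I go down over the knob bar with the TCP at 0.156, which keeps the tips above the disc.

```bash
python3 -m handwheel '{"deltas": [[1,-0.763,-0.02,0,0],[1,-0.763,-0.02,0,0],[1,-0.763,-0.02,0,-0.1],[1,0,0,0.92,0],[1,0,0,0.92,0],[1,0,0,0.92,0],[1,0,0,0.92,0],[1,0,0,0,0],[0.2,0,0,0,0],[-0.4,0,0,0,0]]}' 60; python3 -c "
from h import *
s=status.get_state();print(s['clock'],s['tcp_pos'],s['wrist_force'],s['finger_gap'],s['grip_force'])"
```

```text
clock: 5.12
tcp_pos: [0.5464, 0.1, 0.1587]
orientation: [-0.001, 0.821, -0.571, 0.001]
wrist_force: [0.2, -1.4, -0.3]
finger_gap: 0.0514
grip_force: 0.0
5.125 [0.5463892  0.10004689 0.15866001] [ 0.1821077  -1.41940902 -0.34715902] 0.05137426716980181 0.0
```

```bash
python3 -m handwheel '{"deltas": [[-0.7,0,0,0,0],[-1,0,0,0,0],[-1,0,0,0,0],[-1,0,0,0,0],[-1,0,0,0,0]]}' 60; python3 -c "
from h import *
s=status.get_state();print(s['clock'],s['ft_torque'],s['joint_pos'][5]);cam('wrist','w3.png')"
```

```text
clock: 5.75
tcp_pos: [0.5462, 0.1003, 0.1578]
orientation: [-0.001, 0.821, -0.571, 0.001]
wrist_force: [1.1, 1.5, 5.0]
finger_gap: 0.0107
grip_force: 62.5
5.75 [ 0.28512631 -0.31228907 -0.01098428] -1.8899394867746933
```

The bar is gripped (gap 11 mm, 62 N). Now the clockwise twist.

```bash
python3 -m handwheel '{"deltas": [[-1,0,0,0,0.8],[-1,0,0,0,0.8],[-1,0,0,0,0.8],[-1,0,0,0,0.8],[-1,0,0,0,0.8],[-1,0,0,0,0.8],[-1,0,0,0,0.8],[-1,0,0,0,0.8],[-1,0,0,0,0.4],[-1,0,0,0,0]]}' 60; python3 -c "
from h import *
s=status.get_state();print(s['clock'],s['ft_torque'],s['joint_pos'][5],s['tau'][5])"
```

```text
clock: 7.05
tcp_pos: [0.5457, 0.1005, 0.1578]
orientation: [0.001, -0.361, 0.932, 0.0]
wrist_force: [0.9, 2.2, 7.2]
finger_gap: 0.0105
grip_force: 62.8
7.05 [0.4877079  0.00298063 0.12316848] -0.7027814753863606 0.25937444530427456
```

```bash
python3 -m handwheel '{"deltas": [[-1,0,0,0,0.2],[-1,0,0,0,0.2],[-1,0,0,0,0]]}' 60; python3 -c "
from h import *
s=status.get_state();print(s['clock'],s['ft_torque'],s['joint_pos'][5],s['tau'][5])"
```

```text
clock: 7.42
tcp_pos: [0.5457, 0.1005, 0.1578]
orientation: [0.001, -0.33, 0.944, 0.0]
wrist_force: [0.2, 1.1, 7.2]
finger_gap: 0.011
grip_force: 63.6
7.425 [ 0.4185648  -0.00905965  0.76897826] -0.6347276969125993 0.8504250459372997
```

The moment jumped to 0.77 N m, so it is at the stop. Let go, rise, and wait for it to spring home.

```bash
python3 -m handwheel '{"deltas": [[1,0,0,0,0],[1,0,0,0,0],[1,0,0,0,0],[1,0,0,0,0],[1,0,0,0,0],[1,0,0,-0.6,0],[1,0,0,-0.8,0],[1,0,0,-0.6,0],[1,0,0,0,-1],[1,0,0,0,-1],[1,0,0,0,-1],[1,0,0,0,-1],[1,0,0,0,-1],[1,0,0,0,-1],[1,0,0,0,-1],[1,0,0,0,-0.2],[1,0,0,0,0]]}' 60; python3 -c "
from h import *
s=status.get_state();print(s['clock'],s['tcp_pos'],q(s['orientation']).round(3).tolist());c=cam('wrist','w4.png')
cv2.imwrite('pics/w4b.png',c['frame'][:,:,::-1])"
```

```text
clock: 9.55
tcp_pos: [0.5451, 0.1, 0.2367]
orientation: [-0.0, 0.82, -0.572, -0.0]
wrist_force: [0.3, -0.2, -0.8]
finger_gap: 0.0854
grip_force: 0.0
9.55 [0.54506042 0.09998918 0.23666829] [[0.346, -0.938, -0.0], [-0.938, -0.346, 0.0], [-0.0, 0.0, -1.0]]
```

View pics/w4.png

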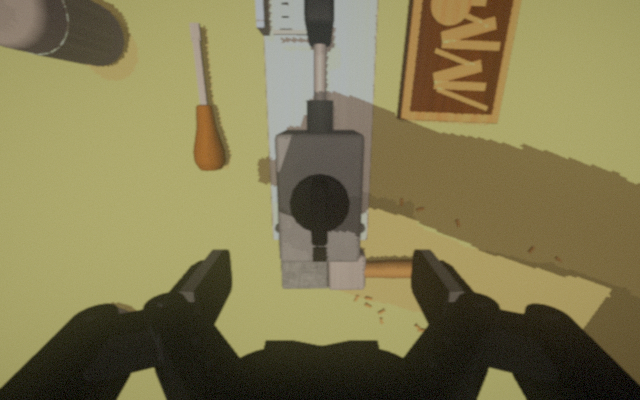

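The knob is back home: its bar lies along the axis at (320,245), in line with the rod. Now to the post.

```bash
python3 -m handwheel '{"deltas": [[1,0.8,-0.005,0,0],[1,0.8,-0.005,0,0],[1,0.8,-0.005,0,0],[1,0.81,-0.005,0,0],[1,0,0,0.75,0],[1,0,0,0.75,0],[1,0,0,0.75,0],[1,0,0,0.1,0],[0.2,0,0,0,0],[-0.4,0,0,0,0],[-0.4,0,0,0,0]]}' 100; python3 -c "
from h import *
c=cam('wrist','w5.png')"
```

```text
clock: 10.98
tcp_pos: [0.5913, -0.0201, 0.144]
orientation: [-0.001, 0.821, -0.571, 0.001]
wrist_force: [0.2, 0.1, 0.3]
finger_gap: 0.0317
grip_force: 0.0
```

View pics/w5.png

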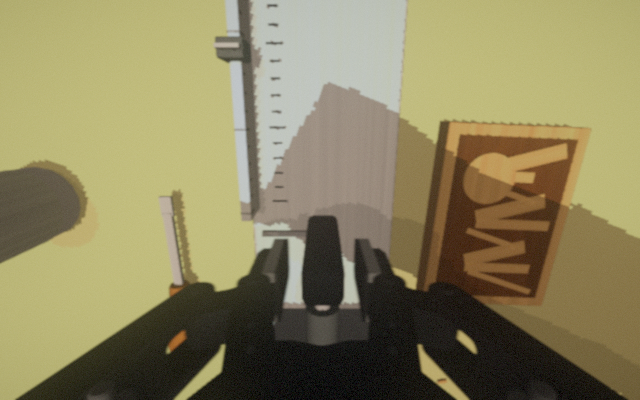

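The fingers straddle the post. The pointer runs to its tip at (265,233), and the clip with its bright fin is at (229,43). I'll locate the rows more exactly.

Run:
```python
from h import *
c=load('w5.png');f=c['frame'].max(2).astype(int)
for u in(222,228,234): print('fin',u,f[34:66,u].tolist())
for u in(268,276,284): print('ptr',u,f[224:244,u].tolist())
T=q(status.get_state()['orientation']);x=T[:,0];print(x)
P=cloud(c)
for v in range(36,62,3): print(v,P[v,228].round(4).tolist(),end=' ')
print()
for v in range(228,240,2): print(v,P[v,276].round(4).tolist(),end=' ')
```

```text
fin 222 [189, 178, 150, 119, 108, 112, 112, 127, 152, 180, 191, 192, 179, 141, 97, 92, 104, 111, 113, 111, 115, 113, 104, 91, 83, 109, 153, 179, 190, 191, 192, 191]
fin 228 [190, 183, 150, 121, 111, 114, 114, 122, 155, 180, 190, 190, 175, 142, 99, 98, 103, 107, 108, 111, 115, 112, 107, 91, 77, 69, 81, 88, 131, 168, 188, 191]
fin 234 [194, 185, 155, 119, 107, 110, 111, 120, 154, 180, 190, 190, 179, 142, 99, 89, 95, 109, 111, 115, 116, 113, 109, 98, 82, 77, 119, 165, 191, 194, 198, 197]
ptr 268 [143, 160, 184, 195, 195, 183, 133, 106, 117, 125, 119, 125, 155, 186, 196, 198, 196, 196, 196, 197]
ptr 276 [188, 194, 196, 193, 194, 183, 140, 109, 118, 127, 129, 134, 157, 177, 158, 117, 86, 88, 81, 86]
ptr 284 [188, 194, 198, 194, 195, 182, 146, 107, 111, 115, 114, 124, 153, 173, 154, 105, 70, 61, 59, 55]
[ 3.48289827e-01 -9.37386493e-01  8.71930910e-04]
36 [0.6713, -0.1021, 0.0488] 39 [0.6709, -0.1008, 0.0488] 42 [0.6704, -0.0994, 0.0495] 45 [0.6686, -0.0978, 0.0535] 48 [0.669, -0.0967, 0.0514] 51 [0.6694, -0.0955, 0.0491] 54 [0.6689, -0.0942, 0.0495] 57 [0.6689, -0.0929, 0.0483] 60 [0.6707, -0.0919, 0.0413] 
228 [0.6182, 0.0023, 0.0106] 230 [0.6173, -0.0111, 0.0452] 232 [0.6169, -0.011, 0.0476] 234 [0.6165, -0.0095, 0.0471] 236 [0.6161, -0.0085, 0.0475] 238 [0.6158, 0.0097, 0.0107]
```

```bash
python3 -m handwheel '{"deltas": [[-0.7,0,0,0,0],[-1,0,0,0,0],[-1,0,0,0,0],[-1,0,0,0,0],[-1,0,0,0,0]]}' 100
```

```text
clock: 11.65
tcp_pos: [0.5908, -0.0202, 0.1437]
orientation: [-0.0, 0.821, -0.571, 0.001]
wrist_force: [-1.5, -0.8, 6.4]
finger_gap: 0.0166
grip_force: 97.7
```

Run:
```python
from h import *
c=load('w5.png');g=np.array([.346,-.938,0])
a=onz(c,228,43.6,.053);p=onz(c,268,233,.045)
print(a,p,g@(a-p)*1e3, [-.938*0+ (np.array([.938,.346,0])@(k-np.array([.5905,-.0203,0])))*1e3 for k in(a,p)], g@(p-np.array([.5905,-.0203,0])))
```

```text
[ 0.66899322 -0.09842796  0.053     ] [ 0.62125423 -0.00752936  0.045     ] 101.78057678984942 [np.float64(46.594370037528826), np.float64(33.26611114666059)] -0.0013378928382707983
```

```bash
python3 -m handwheel '{"deltas": [[-1,0.2,0,0,0],[-1,0.4,0,0,0],[-1,0.4,0,0,0],[-1,0.4,0,0,0],[-1,0.4,0,0,0],[-1,0.4,0,0,0],[-1,0.17,0,0,0],[-1,0,0,0,0],[-1,0,0,0,0]]}' 100
python3 - <<'E'
from h import *
c=cam('wrist','w6.png');print(status.get_state()['clock'])
im=cv2.resize(c['frame'][180:300,190:350],None,fx=5,fy=5,interpolation=cv2.INTER_CUBIC);cv2.imwrite('pics/w6c.png',im[:,:,::-1])
E
```

```text
clock: 12.78
tcp_pos: [0.6231, -0.1079, 0.1437]
orientation: [-0.001, 0.821, -0.571, -0.001]
wrist_force: [-3.8, 4.7, 7.3]
finger_gap: 0.0167
grip_force: 98.3
12.825
```

View pics/w6c.png

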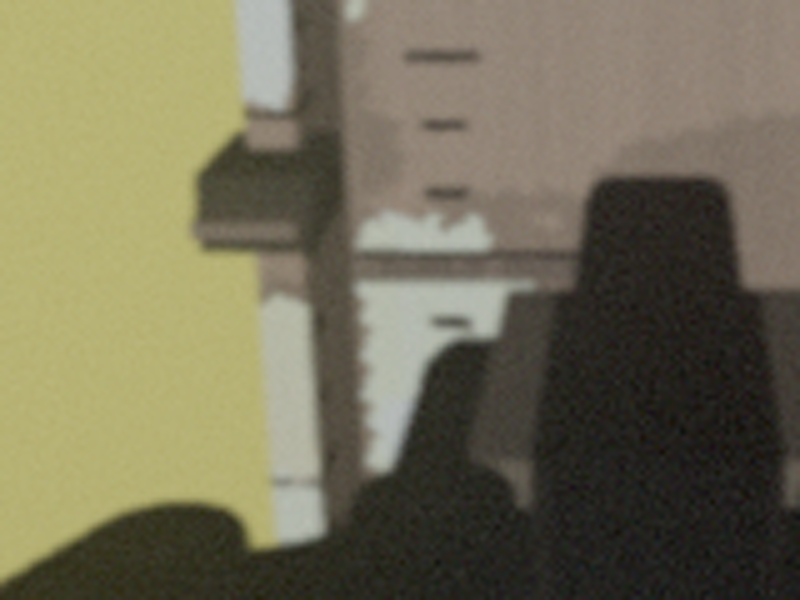

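The pointer is at crop rows 250–280 and the clip at rows 130–250, with a lighter band at 222–245. The arm's shadow now covers it, so I'll use profiles and depth to tell which band is the fin.

Run:
```python
from h import *
c=load('w6.png');f=c['frame'].max(2).astype(int);P=cloud(c);g=np.array([.346,-.938,0]);o=np.array([.5905,-.0203,0])
h=np.array([.938,.346,0])
for v in range(204,236): print(v,[int(f[v,u]) for u in(233,238,243,248)],[tuple(np.round([(P[v,u]-o)@g*1e3,(P[v,u]-o)@h*1e3,P[v,u,2]*1e3],1).tolist()) for u in(238,246)])
print([int(f[v,280]) for v in range(224,244)])
for v in range(226,240): print(v,np.round([(P[v,280]-o)@g*1e3,P[v,280,2]*1e3],1).tolist(),end=';')
```

```text
204 [181, 168, 135, 120] [(96.7, 61.5, 2.0), (108.2, 46.0, 39.2)]
205 [184, 161, 140, 134] [(95.2, 62.2, -0.4), (107.6, 46.1, 39.2)]
206 [183, 130, 142, 133] [(104.7, 53.0, 32.1), (107.0, 46.1, 39.2)]
207 [182, 99, 143, 130] [(105.0, 52.2, 35.0), (105.9, 46.5, 37.8)]
208 [175, 85, 141, 127] [(104.6, 52.0, 35.9), (105.6, 46.2, 39.0)]
209 [158, 75, 122, 107] [(104.9, 51.2, 39.0), (104.8, 46.4, 38.5)]
210 [129, 71, 85, 83] [(105.0, 50.6, 40.9), (104.6, 46.2, 39.7)]
211 [96, 68, 64, 60] [(105.1, 50.0, 43.2), (104.9, 45.4, 42.6)]
212 [76, 69, 61, 63] [(104.6, 49.9, 43.7), (104.8, 45.1, 44.1)]
213 [70, 68, 69, 66] [(104.8, 49.3, 46.1), (104.9, 44.5, 46.4)]
214 [73, 70, 73, 69] [(105.0, 48.7, 48.4), (104.9, 44.1, 48.2)]
215 [71, 74, 72, 76] [(104.7, 48.5, 49.3), (104.2, 44.2, 47.9)]
216 [80, 74, 78, 73] [(104.2, 48.4, 49.6), (104.3, 43.8, 49.8)]
217 [74, 79, 76, 79] [(103.5, 48.6, 49.3), (103.5, 43.9, 49.4)]
218 [80, 79, 74, 75] [(103.4, 48.1, 50.9), (102.6, 44.2, 48.6)]
219 [80, 80, 81, 79] [(102.1, 48.7, 49.0), (102.5, 43.8, 50.0)]
220 [81, 78, 79, 79] [(101.3, 48.9, 48.5), (101.6, 44.1, 
[... 621 characters left out ...]
.3, 49.2, 49.0), (95.1, 44.7, 48.6)]
231 [173, 173, 135, 131] [(75.6, 63.0, 2.2), (90.7, 47.2, 39.2)]
232 [185, 183, 147, 142] [(74.4, 63.3, 1.3), (89.5, 47.5, 38.0)]
233 [185, 184, 144, 144] [(73.5, 63.5, 1.0), (89.0, 47.5, 38.4)]
234 [182, 182, 141, 142] [(72.5, 63.6, 0.7), (88.5, 47.4, 38.9)]
235 [182, 184, 140, 140] [(71.7, 63.7, 0.6), (88.1, 47.3, 39.5)]
[139, 159, 179, 185, 184, 169, 130, 96, 103, 111, 107, 119, 151, 178, 185, 188, 185, 186, 171, 127]
226 [83.2, 11.2];227 [82.5, 11.4];228 [81.9, 11.7];229 [80.9, 11.2];230 [94.0, 45.5];231 [94.2, 47.5];232 [93.5, 47.5];233 [92.9, 47.6];234 [92.7, 48.6];235 [91.5, 47.3];236 [91.4, 48.6];237 [74.9, 11.7];238 [73.4, 10.1];239 [73.2, 11.5];
```

```bash
python3 -m handwheel '{"deltas": [[-1,0.1,0,0,0],[-1,0.08,0,0,0],[-1,0,0,0,0],[-1,0,0,0,0]]}' 100
python3 - <<'E'
from h import *
c=cam('wrist','w7.png')
f=c['frame'].max(2).astype(int);P=cloud(c);g=np.array([.346,-.938,0]);o=np.array([.5905,-.0203,0])
for v in range(228,258): print(v,[int(f[v,u]) for u in(231,235,239,243)],np.round([(P[v,237]-o)@g*1e3,P[v,237,2]*1e3],1).tolist(),'|',[int(f[v,u]) for u in(272,280,286)],np.round([(P[v,280]-o)@g*1e3,P[v,280,2]*1e3],1).tolist())
im=cv2.resize(c['frame'][190:290,190:350],None,fx=5,fy=5,interpolation=cv2.INTER_CUBIC);cv2.imwrite('pics/w7c.png',im[:,:,::-1])
E
```

```text
clock: 13.32
tcp_pos: [0.6255, -0.1144, 0.1437]
orientation: [-0.001, 0.821, -0.571, -0.001]
wrist_force: [-3.4, 4.8, 8.7]
finger_gap: 0.0165
grip_force: 98.3
228 [84, 77, 82, 73] [103.8, 50.0] | [179, 122, 181] [88.9, 11.9]
229 [86, 77, 78, 76] [103.4, 50.4] | [155, 145, 171] [87.8, 11.3]
230 [90, 75, 80, 77] [102.5, 49.6] | [111, 117, 123] [101.3, 46.6]
231 [86, 81, 77, 75] [101.5, 48.9] | [91, 95, 92] [100.6, 46.3]
232 [92, 78, 76, 70] [100.7, 48.4] | [97, 97, 103] [101.0, 48.8]
233 [89, 82, 83, 83] [101.2, 51.1] | [103, 103, 103] [100.3, 48.8]
234 [91, 82, 84, 84] [101.0, 52.0] | [107, 105, 109] [98.9, 46.8]
235 [98, 96, 96, 94] [100.5, 52.4] | [118, 121, 125] [98.5, 47.6]
236 [113, 110, 115, 111] [100.6, 54.2] | [151, 153, 152] [82.5, 11.4]
237 [123, 122, 120, 118] [100.2, 54.7] | [178, 176, 179] [81.2, 10.3]
238 [118, 111, 110, 113] [99.4, 54.1] | [183, 176, 184] [80.7, 10.9]
239 [116, 96, 97, 91] [96.7, 49.4] | [187, 147, 186] [79.8, 10.8]
240 [137, 104, 102, 101] [95.9, 49.1] | [184, 113, 184] [79.3, 11.2]
241 [161, 141, 141, 145] [74.2, 2.0] | [185, 139, 185] [78.8, 12.0]
24
[... 378 characters left out ...]
186, 157, 137] [169.3, 214.7]
248 [182, 182, 183, 181] [68.2, 1.6] | [187, 111, 78] [105.3, 79.7]
249 [184, 183, 182, 181] [67.3, 1.5] | [184, 68, 48] [105.5, 81.1]
250 [183, 181, 180, 183] [66.3, 1.0] | [185, 47, 45] [105.4, 82.1]
251 [184, 183, 182, 181] [65.3, 0.8] | [184, 41, 45] [105.4, 83.1]
252 [181, 182, 181, 178] [64.3, 0.5] | [184, 43, 50] [105.2, 83.7]
253 [182, 184, 179, 180] [64.0, 1.6] | [183, 43, 52] [105.1, 84.6]
254 [180, 179, 181, 181] [62.5, 0.2] | [183, 43, 50] [105.2, 85.9]
255 [182, 182, 181, 181] [62.4, 1.7] | [179, 47, 47] [105.7, 88.0]
256 [181, 181, 182, 181] [61.4, 1.4] | [177, 36, 54] [105.7, 88.9]
257 [183, 180, 182, 179] [60.3, 1.0] | [177, 45, 58] [105.1, 88.8]
```

View pics/w7c.png

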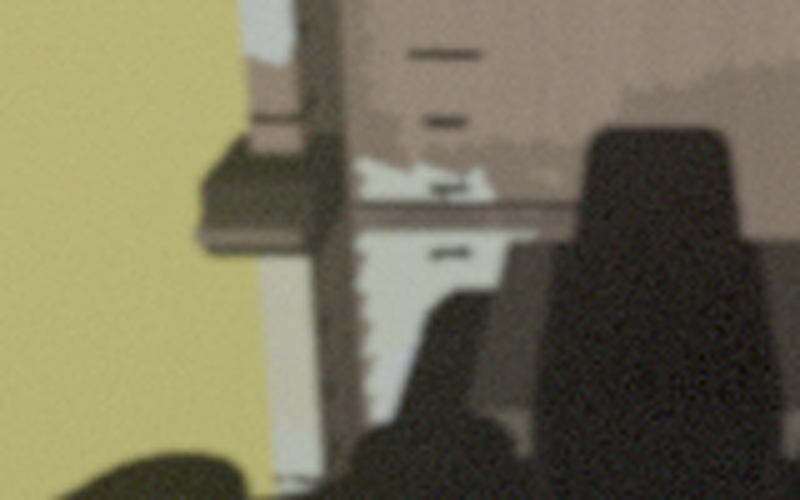

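Run:
```python
from h import *
g=np.array([.346,-.938,0]);o=np.array([.5905,-.0203,0])
for n,a,p in(('w6.png',225.9,233.0),('w7.png',236.9,232.7)):
    c=load(n)
    A=(onz(c,237,a,.053)-o)@g*1e3;B=(onz(c,270,p,.045)-o)@g*1e3;print(n,A,B,A-B)
A,B,e=*tri(load('w6.png'),(237,225.9),load('w5.png'),(228,43.6)),0
print('fin two views',A,(A-o)@g)
# clip skew: rotation of image vs gauge: tilt of the pointer & fin across columns
c=load('w7.png');print((onz(c,237,236.9,.053)-onz(c,237+33,236.9,.053))@g*1e3)
```

```text
w6.png 99.42027345996432 91.81154164052874 7.608731819435576
w7.png 99.57474513758383 98.92127460534013 0.653470532243702
fin two views [ 0.66929359 -0.09802684  0.05474273] 0.10017035540602295
-0.06520913610260397
```

The pointer is about 0.3–0.65 mm short by the two methods, so a last 0.5 mm.

```bash
python3 -m handwheel '{"deltas": [[-1,0.0125,0,0,0],[-1,0,0,0,0],[-1,0,0,0,0],[-1,0,0,0,0]]}' 100
python3 - <<'E'
from h import *
c=cam('wrist','w8.png')
f=c['frame'].max(2).astype(int);P=cloud(c);g=np.array([.346,-.938,0]);o=np.array([.5905,-.0203,0])
fin=P[230:246,230:245].reshape(-1,3);fin=fin[fin[:,2]>.0525];ptr=P[224:242,266:292].reshape(-1,3);ptr=ptr[(ptr[:,2]>.043)&(ptr[:,2]<.052)]
for n,p in(('fin',fin),('ptr',ptr)): k=(p-o)@g*1e3;print(n,len(k),np.percentile(k,[3,50,97]).round(2),k.mean().round(2))
m=f[:,231:244].mean(1);print(m[232:244].round(0).tolist());print(f[226:240,268:290].mean(1).round(0).tolist())
s=status.get_state();print(s['clock'],s['tcp_pos'],s['wrist_force'])
E
```

```text
clock: 13.88
tcp_pos: [0.6256, -0.1147, 0.1437]
orientation: [-0.001, 0.821, -0.57, -0.001]
wrist_force: [-5.1, 5.4, 7.8]
finger_gap: 0.0166
grip_force: 98.3
fin 71 [ 98.94 100.2  101.32] 100.18
ptr 164 [ 98.44 100.32 101.57] 100.13
[79.0, 80.0, 82.0, 89.0, 104.0, 116.0, 117.0, 105.0, 97.0, 131.0, 169.0, 182.0]
[168.0, 158.0, 152.0, 147.0, 115.0, 92.0, 102.0, 107.0, 107.0, 122.0, 152.0, 177.0, 184.0, 177.0]
13.925 [ 0.62564092 -0.11470164  0.14373125] [-4.67854729  5.37176766  7.74542344]
```

Fin at 100.2 mm and pointer at 100.1 mm: in line. The grip is at 98 N and steady.

```bash
python3 -c "
from workcell import hand_in
print(hand_in())"
```

```text
the job is handed in; nothing more can be done
None
```

I twisted the knob to its stop with the rod home and it sprang back, then pulled the rod out about 0.10 m until the pointer was in line with the fin (within about 0.5 mm by the wrist camera), and handed in at about 14 s still gripping the post.

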